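# Put the toppled canister back on the sloped rack

### The job

A storage canister has toppled over on the bench. Pick it up, turn it lid up and stand it squarely in the empty bay of the sloped rack, flat on the sloping board behind the lip like its two neighbours: set it down there rather than dropping it, then let go. Leave the other canisters and everything else on the bench where they are.

Things in the scene. Friction and masses are not known exactly. Their poses are not given: they have to be found in the camera images.
- fallen: The toppled one, to put away. White square canister 58 x 58 mm, body 100 mm tall, with a round grey screw lid 50 mm across and 25 mm tall (125 mm overall), 0.2 to 0.45 kg, mass centre about 45 mm up. Origin: centre of its underside; z along its axis towards the lid, x and y square to its flat sides. It lies on a flat side, axis level 29 mm above the bench, lid roughly towards the robot.
- bay_c_seat (a point): Centre of the top face of the empty bay's plywood board, 120 mm above the bench. Board 76 mm deep by 124 mm wide, tilted 25 degrees, low edge on the robot's side. z: the board's normal, leaning towards the robot; x: up the slope; y: along the row, level. A canister against the lip has its underside centre at x = -9 mm; above +9 mm it overhangs the high edge.
- bay_c_lip (a point): Middle of the top inner edge of the empty bay's lip: a strip 8 mm thick along the board's low edge, standing 22 mm above the board, its inner face 38 mm down the slope from the board's centre. No side or back walls. Axes as the seat's.
- rack: Low fixed wooden plinth 410 mm along its y, 150 mm along x, 20 mm high; origin at the centre of its underside. It carries three like bays in a row, 130 mm apart along y, at y = -130, 0 and 130 mm; two hold the neighbours, one is empty, and which one varies.
- jar_a: Neighbour standing in one of the other bays, tilted with its board. White square canister 58 x 58 mm, body 100 mm tall, with a round grey screw lid 50 mm across and 25 mm tall (125 mm overall). Origin: centre of its underside; z along its axis towards the lid, x and y square to its flat sides. Bystander, not to be moved.
- jar_b: Neighbour standing in the remaining bay, the same as jar_a. Bystander, not to be moved.
- tape: Cardboard tape core lying flat, 80 mm across, 25 mm tall; origin at the centre of its underside. Bystander, not to be moved.
- mug: Blue ceramic mug, 80 mm across, 90 mm tall, handle at its +y; origin at the centre of its underside. Bystander, not to be moved.
- bottle: Green bottle, 60 mm across, 170 mm tall, upright; origin at the centre of its underside. Bystander, not to be moved.
- carton: Small cardboard carton 110 x 75 x 60 mm; origin at the centre of its underside. Bystander, not to be moved.
Not all that is in view belongs to the job. What is shaped like the fallen but red is not meant.

How it is judged:
By the outcome, as a careful person would: the job done as asked, in the order asked, and still so for the second after the job is handed in, with the robot touching nothing.
It also fails if it takes over 40 s, if anything falls off the work surface, if the arm or the gripper's body presses on something with over 40 N, if the wrist force passes 120 N, or if a joint passes its speed limit or range.

### The arm

A 6-joint arm with a two-finger parallel gripper is mounted at the origin on the work surface. World frame = base frame: x ahead of the robot, y to its left, z up, the work surface at z = 0. Lengths are in m, angles in rad, forces in N, time in s.
With the tool pointing down it reaches from about 0.25 to 0.725 m from the base axis. Payload 4 kg.
Tool frame: the origin (TCP) lies on the centre line of the jaws, within the pads' length; the fingertips stand 25 mm ahead of it and the grasp point (between the pads) lies 6 mm ahead of it (r.tcp_to_tips is the distance from the TCP to the fingertips, in m); z points along the fingers, y is the line along which they close (so a half turn about z gives the same grasp; the last joint's range is limited). The gripper opens to 85 mm and grips with 20 to 120 N. Pads are 22 mm wide; open, the fingers measure 114 mm over their backs; the gripper's body (76 mm by 85 mm) begins 54 mm behind the grasp point. The pads swing forward as they close: fully open they stand 13 mm farther back than shut.
Start: joints at [-1.142, 0.241, 0.005, 1.335, 0, 1.571], TCP at [0.208, -0.455, 0.256] pointing down, gripper open.
Joint ranges: [-2.72, 2.72], [-1.05, 1.87], [-1.09, 1.28], [-1.99, 2.15], [-1.42, 1.44], [-3.14, 3.14]. Speed limits (rad/s): [2.79, 2.79, 3.14, 3.14, 3.14, 3.14].

### API

Orientations are given as a 3x3 rotation matrix whose columns are the frame's x, y, z axes.
In Python, from station import r gives the robot as it stands. The module is installed in compiled form; this text tells all that it offers. Calls block until the motion is done:
- r.move_ptp(position, orientation): joint-space move of the TCP to a pose.
- r.move_l(position, frame=None, rate=0.15, until_force=None): straight line of the TCP; frame=None keeps the orientation; rate is the mean speed in m/s. With until_force (N) it stops when the force on the tool has changed by that much, and returns True; else False.
- r.move_j(angles): joint-space move.
- r.gripper_open() and r.clamp(grasp_force=None): open the fingers fully, or close them until they stop; grasp_force is the grip in N (None keeps the last).
- r.sleep(seconds).
- r.solve_ik(position, orientation): joint angles nearest the present ones, or None.
- r.get_state(): the state.
- r.get_image(name): name is "side" or "top" or "wrist"; returns the picture (384x512x3 uint8, blue, green, red); there is no depth.
- r.camera_model(name): a dict with "vertical_fov" (degrees; the focal length in pixels is half the picture's height over the tangent of half this angle, whatever the lens; pixels are square), "cx", "cy" (the principal point, pixels), "D" ([k1, k2, p1, p2, k3] as OpenCV has them; the pictures are not rectified), "eye" and "rotation" of the camera in the world; the wrist camera has in their place "mount" (4x4, takes a point from camera to tool coordinates, whose origin is the TCP and whose axes are the flange's). Camera axes: x right, y down, z forward; pixel columns grow to the right and rows downward; lengths in m; the calibration is good to about 2 mm. A picture is of the moment at which its call begins: read the wrist's pose just before it. camera_model takes no time and is no camera call.
A pose or a line that the arm cannot do raises r.MotionError and nothing moves.
- r.job_done(): hands the job in; it is judged then, once.
The state is a dict: "clock": time; "qpos": joint angles; "joint_velocities": joint speeds; "effort": joint torques, N m; "position": TCP position; "tool_rot": TCP orientation; "contact_force": force on the tool from outside, world axes, zero at the start; "wrist_torque": the same for the moment, N m; "grip_width": finger opening in m; "gripper_force": force on a finger pad.
Only numpy, scipy, OpenCV 4.12 (cv2) and the standard library are available. Lean on these libraries where they do the work, as an engineer would, in place of code of your own. Each camera call takes 0.05 s, during which the arm holds its last target. There are 200 camera calls.

## Working session

There is one attempt and no reset: what is moved stays moved. The work goes in short steps, each a Python script; the robot and the scene stay as the last script left them, time stands still between calls to the robot, and variables do not carry over. Pictures are saved under pics/ and viewed, at most 10 in all, crops included, and the job is handed in when it is done.

```bash
mkdir -p pics
python3 - <<'E'
from station import r
import cv2
for n in("top","side","wrist"):
    i=r.get_image(n);cv2.imwrite(f"pics/{n}0.png",i)
    m=r.camera_model(n);print(n,m)
print(r.get_state())
E
```

```text
top {'vertical_fov': 54.97793737588392, 'cx': 251.2104086363327, 'cy': 194.39070881248236, 'D': array([0.03079234, 0.        , 0.        , 0.        , 0.        ]), 'eye': array([ 0.41950608, -0.04612154,  1.12237266]), 'rotation': array([[ 0.01410054, -0.99793952,  0.06259303],
       [-0.99973767, -0.01520054, -0.01713257],
       [ 0.01804872, -0.06233503, -0.99789207]])}
side {'vertical_fov': 44.324523835631815, 'cx': 255.91550951423503, 'cy': 188.5763440465515, 'D': array([0.02527244, 0.        , 0.        , 0.        , 0.        ]), 'eye': array([0.2840372 , 0.9950765 , 0.83838948]), 'rotation': array([[-0.9796913 , -0.11519812,  0.16411686],
       [-0.20044594,  0.54170407, -0.81631987],
       [ 0.00513574, -0.83263804, -0.55379376]])}
wrist {'vertical_fov': 69.05236323460416, 'cx': 259.2040611602954, 'cy': 192.7498886815726, 'D': array([-0.01000088,  0.        ,  0.        ,  0.        ,  0.        ]), 'mount': array([[-3.58184830e-04, -9.51401444e-01, -3.07953185e-01,
         7.95545246e-02],
       [ 9.99999595e-01, -5.94886019e-04,  6.74747797e-04,
         2.09272913e-
[... 300 characters left out ...]
 1.57079891e+00]), 'joint_velocities': array([ 0.00107964, -0.00232783,  0.0012744 , -0.00029671, -0.00078439,
       -0.00049511]), 'effort': array([-4.46776530e-04, -3.72635686e+01,  2.52638322e+01,  1.23532297e-02,
       -3.69135728e-05,  7.51207043e-07]), 'position': array([ 0.20769985, -0.45435484,  0.25564137]), 'tool_rot': array([[ 9.09478049e-01,  4.15751434e-01, -6.50200549e-04],
       [ 4.15751943e-01, -9.09476960e-01,  1.40732574e-03],
       [-6.24472378e-06, -1.55025401e-03, -9.99998798e-01]]), 'contact_force': array([ 0.18297374, -0.01566384, -0.45010944]), 'wrist_torque': array([-0.00607925, -0.04041236,  0.0302577 ]), 'gripper_force': 0.0, 'grip_width': 0.08558964237029007}
```

View pics/top0.png

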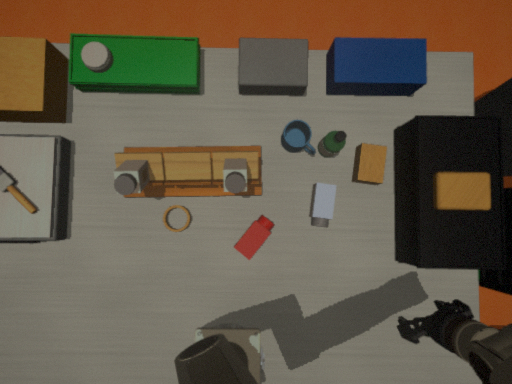

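View pics/side0.png

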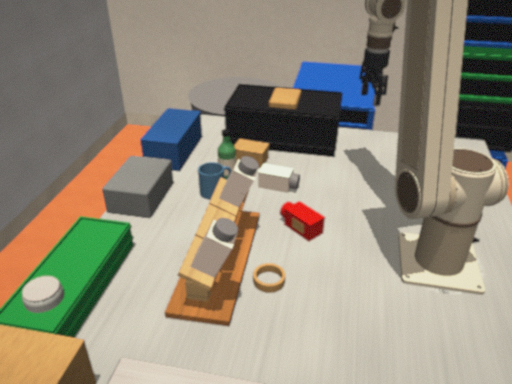

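Seen in the pictures: the fallen canister is at about (322,203) in top, with its lid at (320,222) towards the robot. The middle bay is empty at (192,173), with neighbours at (130,177) and (235,175). The red decoy is at (255,238). Next I check reach and take close views.

```bash
cat > h.py <<'E'
from station import r
import numpy as np, cv2
def K(m):
    f=192/np.tan(np.radians(m["vertical_fov"]/2)); return np.array([[f,0,m["cx"]],[0,f,m["cy"]],[0,0,1]])
def pose(n,st=None):
    m=r.camera_model(n)
    if n!="wrist": return m,m["eye"],m["rotation"]
    M=m["mount"]; R=st["tool_rot"]
    return m,st["position"]+R@M[:3,3],R@M[:3,:3]
def rays(n,uv,st=None):
    m,e,R=pose(n,st)
    p=cv2.undistortPoints(np.array(uv,float).reshape(-1,1,2),K(m),m["D"]).reshape(-1,2)
    d=np.c_[p,np.ones(len(p))]@R.T
    return e,d/np.linalg.norm(d,axis=1,keepdims=True)
def onplane(n,uv,z,st=None):
    e,d=rays(n,uv,st); return e+d*((z-e[2])/d[:,2])[:,None]
def tri(*er):   # er: (eye,dir) pairs -> point, max miss distance
    P=[np.eye(3)-np.outer(d,d) for e,d in er]
    X=np.linalg.solve(sum(P),sum(p@e for p,(e,d) in zip(P,er)))
    return X,max(np.linalg.norm(p@(X-e)) for p,(e,d) in zip(P,er))
def tool(a,yaw=0.):  # pitch a (deg) forward from straight down, yaw rad; y level
    a=np.radians(a);c,s=np.cos(yaw),np.sin(yaw)
    z=np.array([np.sin(a)*c,np.sin(a)*s,-np.cos(a)]);x=np.array([np.cos(a)*c,np.cos(a)*s,np.sin(a)])
    return np.c_[x,np.cross(z,x),z]
E
python3 - <<'E'
from h import *
f=onplane("top",[[322,203],[324,184],[320,222]],.04);print(f.round(3))
g=onplane("top",[[192,173]],.12)[0];print(g.round(3))
for d in(40,45,50,55,60,70,80,90):
    a=90-d;b=25-d
    ik=lambda p,a:r.solve_ik(p,tool(a))
    q=ik([f[0][0],f[0][1],.04],a);q2=ik([g[0]-.02,g[1],.19],b);q3=ik([g[0]-.05,g[1],.28],b)
    print(d,*[None if k is None else k.round(2) for k in(q,q2,q3)])
for k in([.42,-.25,.2],[.42,-.19,.2],[.5,.1,.3],[.5,.18,.3]):
    q=r.solve_ik(k,tool(0));print(None if q is None else q.round(2))
E
```

```text
[[ 0.465 -0.273  0.04 ]
 [ 0.521 -0.279  0.04 ]
 [ 0.409 -0.268  0.04 ]]
[0.538 0.099 0.12 ]
40 [-0.83  0.47 -0.9  -0.48  0.6   2.53] [ 0.17  0.53  0.22  1.52  0.04 -2.98] [ 0.17  0.43  0.3   1.7   0.04 -2.97]
45 [-0.79  0.42 -0.85 -0.31  0.53  2.52] [ 0.16  0.6   0.32  1.63  0.05 -2.99] [ 0.17  0.5   0.39  1.8   0.06 -2.98]
50 [-0.76  0.38 -0.79 -0.15  0.46  2.51] [ 0.15  0.67  0.41  1.74  0.06 -3.  ] [ 0.16  0.57  0.47  1.9   0.07 -3.  ]
55 [-0.73  0.36 -0.73 -0.    0.39  2.51] [ 0.15  0.74  0.5   1.85  0.07 -3.01] [ 0.16  0.64  0.55  2.    0.08 -3.01]
60 [-0.7   0.36 -0.66  0.14  0.33  2.51] [ 0.14  0.82  0.6   1.96  0.08 -3.02] [ 0.15  0.71  0.63  2.1   0.09 -3.02]
70 [-0.64  0.38 -0.52  0.39  0.2   2.53] None None
80 [-0.58  0.43 -0.37  0.63  0.1   2.57] None None
90 [-0.53  0.51 -0.21  0.85  0.    2.61] None None
[-0.54  0.25 -0.13  1.19  0.    2.6 ]
[-0.42  0.2  -0.2   1.17  0.    2.72]
[ 0.2   0.25  0.13  1.45  0.   -2.94]
[ 0.35  0.29  0.18  1.46  0.   -2.8 ]
```

```bash
cat > shoot.py <<'E'
from h import *
import pickle
fl=np.diag([-1,-1,1.])
S={}
def shot(n,p,R):
    r.move_ptp(p,R); r.sleep(.15); s=r.get_state(); i=r.get_image("wrist"); cv2.imwrite(f"pics/{n}.png",i); S[n]=s
shot("r1",[.50,.05,.34],tool(0)@fl); shot("r2",[.50,.15,.34],tool(0)@fl)
shot("f1",[.47,-.22,.22],tool(0)); shot("f2",[.47,-.32,.22],tool(0))
pickle.dump(S,open("S.pkl","wb"))
print(r.get_state()["clock"])
I=[cv2.imread(f"pics/{n}.png") for n in S]
cv2.imwrite("pics/rr.png",cv2.resize(np.vstack([np.hstack(I[:2]),np.hstack(I[2:])]),(800,600),interpolation=cv2.INTER_AREA))
E
python3 shoot.py
```

```text
6.1
```

View pics/rr.png

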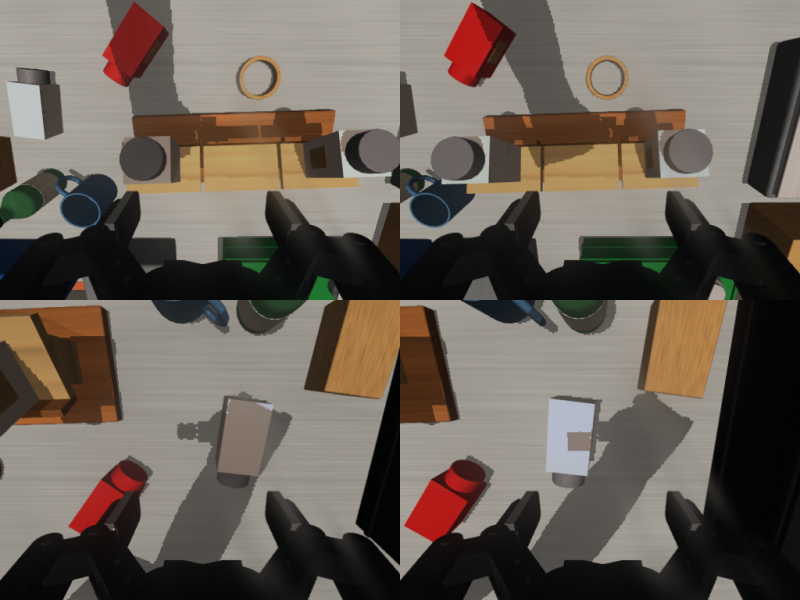

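The mosaic shows the empty middle bay in r1 and r2 (top row), its board between the dark gaps at about x 203–280 in r1. The fallen canister is clear in f1 and f2, at (243,440) and (570,437). I'll zoom in on the bay.

Run:
```python
import cv2,numpy as np
a=cv2.imread("pics/r1.png")[130:250,235:385];b=cv2.imread("pics/r2.png")[130:250,130:330-50]
o=np.hstack([a,b]);cv2.imwrite("pics/bay.png",cv2.resize(o,None,fx=2.66,fy=2.66,interpolation=cv2.INTER_CUBIC))
a=cv2.imread("pics/r1.png")[130:250,235:385];b=cv2.imread("pics/r2.png")[130:250,130:280]
o=np.vstack([cv2.resize(x,None,fx=4,fy=2.5,interpolation=cv2.INTER_CUBIC) for x in(a,b)]);cv2.imwrite("pics/bay.png",o)
```

```text
(no output)
```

View pics/bay.png

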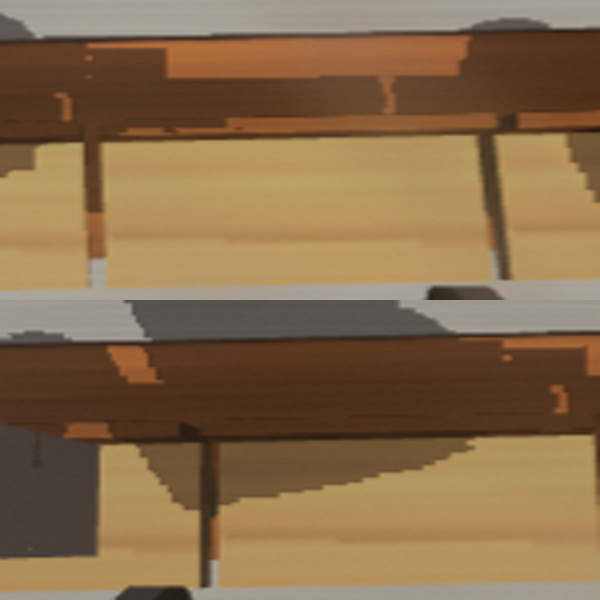

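The board shows as yellow, with corners in r1 near (261,186), (354,183), (359,242) and (261,245), and in r2 with its left edge near x=184 and right edge near x=279. I'll fit these edges in code and zoom in on the fallen canister.

Run:
```python
from h import *
import pickle
S=pickle.load(open("S.pkl","rb"))
def mask(n):
    h=cv2.cvtColor(cv2.imread(f"pics/{n}.png"),cv2.COLOR_BGR2HSV).astype(int)
    return ((h[...,0]>=15)&(h[...,0]<=28)&(h[...,1]>90)).astype(np.uint8)
def fit(P):  # robust line: returns homogenous
    vx,vy,x,y=cv2.fitLine(np.array(P,np.float32),cv2.DIST_HUBER,0,.01,.01).ravel(); return np.cross([x,y,1],[x+vx,y+vy,1])
C={}
for n,x0,x1 in(("r1",272,345),("r2",196,270)):
    m=mask(n); near=[];far=[];L=[];R=[]
    for x in range(x0,x1):
        ys=np.flatnonzero(m[175:260,x])+175
        if len(ys): near.append((x,ys.min()-.5)); far.append((x,ys.max()+.5))
    xm=(x0+x1)//2
    for y in range(192,236):
        row=m[y]; l=xm
        while row[l-1] or row[l-2]: l-=1
        q=xm
        while row[q+1] or row[q+2]: q+=1
        L.append((l-.5,y));R.append((q+.5,y))
    fs=[fit(k) for k in(near,far,L,R)]
    X=lambda a,b:(lambda c:c[:2]/c[2])(np.cross(fs[a],fs[b]))
    C[n]=[X(0,2),X(0,3),X(1,2),X(1,3)]
    print(n,np.round(C[n],1).tolist(), [np.round(np.std([ (f@[*p,1])/np.hypot(*f[:2]) for p in k]),2) for f,k in zip(fs,(near,far,L,R))])
P=[]
for k in range(4):
    e1,d1=rays("r1" and "wrist",C["r1"][k],S["r1"]);e2,d2=rays("wrist",C["r2"][k],S["r2"])
    X,m=tri((e1,d1[0]),(e2,d2[0]));P.append(X);print(X.round(4),round(m,4))
P=np.array(P);print("width",np.linalg.norm(P[0]-P[1]),np.linalg.norm(P[2]-P[3]),"nearmid",(P[0]+P[1])/2,"farmid",(P[2]+P[3])/2)
print("yaw",[np.degrees(np.arctan2(-(a-b)[0],(a-b)[1])).round(2) for a,b in((P[1],P[0]),(P[3],P[2]))])
o=np.hstack([cv2.imread("pics/f1.png")[110:250,260:400],cv2.imread("pics/f2.png")[110:250,170:310]])
cv2.imwrite("pics/fal.png",cv2.resize(o,(800,400),interpolation=cv2.INTER_CUBIC))
```

```text
r1 [[258.7, 186.2], [284.7, 185.3], [261.4, 244.6], [492.6, 237.8]] [np.float64(0.54), np.float64(1.76), np.float64(0.32), np.float64(13.26)]
r2 [[123.8, 188.2], [279.5, 183.0], [216.1, 243.5], [279.5, 242.1]] [np.float64(0.59), np.float64(0.3), np.float64(11.5), np.float64(0.4)]
[0.4798 0.0488 0.2613] 0.0007
[ 1.6701  0.4672 -3.8558] 0.0194
[ 0.7163  0.0538 -0.0902] 0.0011
[0.4814 0.1583 0.342 ] 0.0009
width 4.30612022977875 0.5028693565360107 nearmid [ 1.07496145  0.25800467 -1.79724675] farmid [0.59883862 0.10603643 0.12586515]
yaw [np.float64(-70.63), np.float64(66.0)]
```

View pics/fal.png

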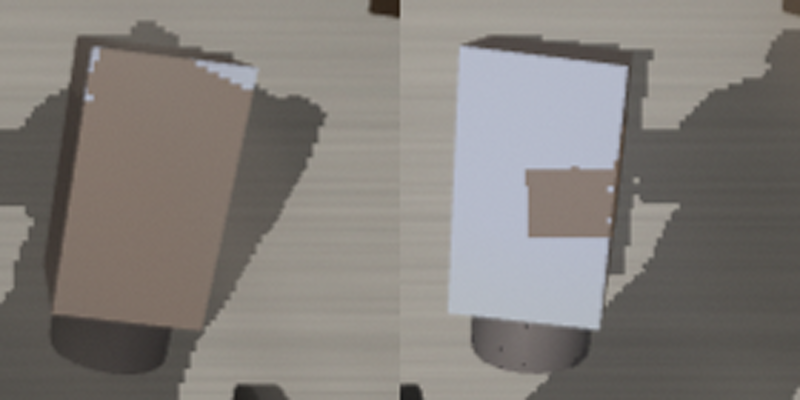

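The zoom shows the top face's corners in f1 at (93,47), (258,68), (204,329) and (53,314), and in f2 at (60,46), (228,66), (200,328) and (49,313), in crop pixels. The lid points down in the picture, towards the robot. I'll triangulate these and refit the board edges by gradient.

Run:
```python
from h import *
import pickle
S=pickle.load(open("S.pkl","rb"))
def edge(g,p,q,w=4):  # gradient-peak fit along expected line p-q
    p,q=np.array(p,float),np.array(q,float);t=(q-p)/np.linalg.norm(q-p);nn=np.array([-t[1],t[0]]);s=np.arange(-w,w+.01,.25)
    pts=[]
    for u in np.linspace(.08,.92,50):
        c=p+(q-p)*u; xy=(c+s[:,None]*nn).astype(np.float32)
        v=np.array([cv2.remap(ch,xy[None,:,0],xy[None,:,1],cv2.INTER_LINEAR)[0] for ch in g]).astype(float)
        d=np.abs(np.gradient(cv2.GaussianBlur(v,(5,1),0),axis=1)).sum(0); pts.append(xy[d.argmax()])
    pts=np.array(pts,np.float32)
    vx,vy,x,y=cv2.fitLine(pts,cv2.DIST_HUBER,0,.01,.01).ravel();l=np.cross([x,y,1],[x+vx,y+vy,1])
    return l,np.median(np.abs(np.c_[pts,np.ones(len(pts))]@l/np.hypot(*l[:2])))
def corners(n,Q,w):  # Q in cyclic order
    g=list(cv2.split(cv2.imread(f"pics/{n}.png")));E=[edge(g,Q[i],Q[(i+1)%4],w) for i in range(4)]
    print(n,[round(e[1],2) for e in E]); o=[np.cross(E[i-1][0],E[i][0]) for i in range(4)]
    o=np.array([c[:2]/c[2] for c in o]);print((o-Q).round(1).tolist());return o
def T(n1,Q1,n2,Q2,w):
    a=corners(n1,np.array(Q1,float),w);b=corners(n2,np.array(Q2,float),w)
    e1,d1=rays("wrist",a,S[n1]);e2,d2=rays("wrist",b,S[n2])
    P=[];
    for i in range(4):
        X,m=tri((e1,d1[i]),(e2,d2[i]));P.append(X);print(X.round(4),round(m,4))
    return np.array(P)
print("BAY nearL nearR farR farL")
B=T("r1",[[261,186],[354.5,183],[359,242],[261.3,244.8]],"r2",[[184.5,186],[279.3,183.5],[279.5,242],[184.5,244]],2)
print("w",np.linalg.norm(B[0]-B[1]),np.linalg.norm(B[2]-B[3]),"mids",(B[0]+B[1])/2,(B[2]+B[3])/2)
print("FALLEN")
k=140/400
f1=np.array([[93,47],[258,68],[204,329],[53,314]])*k+[260,110];f2=np.array([[60,46],[228,66],[200,328],[49,313]])*k+[170,110]
F=T("f1",f1,"f2",f2,2.5)
print("sides",[np.linalg.norm(F[i]-F[i-1]).round(4) for i in range(4)],"mean",F.mean(0))
ax=(F[2]+F[3]-F[0]-F[1]);print("axis yaw of -axis",np.degrees(np.arctan2(-ax[1],-ax[0])))
pickle.dump((B,F),open("BF.pkl","wb"))
```

```text
BAY nearL nearR farR farL
r1 [np.float64(0.24), np.float64(0.31), np.float64(0.23), np.float64(0.17)]
[[-1.3, 0.6], [-1.3, 0.5], [0.2, -0.1], [0.2, 0.0]]
r2 [np.float64(0.22), np.float64(0.18), np.float64(0.16), np.float64(0.0)]
[[0.0, 0.5], [-1.2, -0.0], [0.6, -0.1], [0.0, 0.9]]
[0.5264 0.0498 0.1038] 0.0
[0.5229 0.1741 0.1023] 0.0
[0.5877 0.1751 0.1432] 0.0
[0.5958 0.052  0.1354] 0.0001
w 0.12433655730283455 0.12364931073295621 mids [0.52462654 0.1119264  0.10303204] [0.59175067 0.11352322 0.13932475]
FALLEN
f1 [np.float64(0.17), np.float64(0.17), np.float64(0.2), np.float64(0.22)]
[[-0.7, -0.6], [-0.0, -0.8], [-1.2, 0.1], [-0.7, -0.4]]
f2 [np.float64(0.22), np.float64(0.22), np.float64(0.15), np.float64(0.24)]
[[-0.7, -0.9], [-0.4, -0.5], [-0.6, 0.3], [-0.8, -0.5]]
[ 0.5283 -0.2516  0.0587] 0.0001
[ 0.5214 -0.3093  0.0595] 0.0
[ 0.4221 -0.2974  0.059 ] 0.0
[ 0.429  -0.2399  0.0589] 0.0001
sides [np.float64(0.1), np.float64(0.0581), np.float64(0.1001), np.float64(0.0579)] mean [ 0.47520869 -0.27451883  0.05903094]
axis yaw of -axis -6.762195744222804
```

Everything fits: a 58×100 mm top face at z≈59 mm, and a board of 124×76 mm centred at about (0.558, 0.113, 0.121). Next I refine the rack yaw with known-height planes, then grasp.

```bash
cat > plan.py <<'E'
from h import *
import pickle
B,F=pickle.load(open("BF.pkl","rb"))
D=55.; A=90-D; AP=25-D; s_,h_=.012,.062
yf=np.arctan2(*( (F[0]+F[1]-F[2]-F[3])[[1,0]]))          # yaw of (lid->bottom) direction
bot=np.r_[((F[0]+F[1])/2)[:2],F[:,2].mean()-.029]; lidward=-np.array([np.cos(yf),np.sin(yf),0])
Rg=tool(A,yf); pg=bot+h_*lidward+np.array([0,0,s_])-.006*Rg[:,2]
rel=Rg.T@(bot-pg)                                        # underside centre in the tool frame
def place(seat,yaw,x,z):                                 # TCP for underside at slope coords x,z
    n=np.array([-np.sin(np.radians(25))*np.cos(yaw),-np.sin(np.radians(25))*np.sin(yaw),np.cos(np.radians(25))])
    ux=np.array([np.cos(np.radians(25))*np.cos(yaw),np.cos(np.radians(25))*np.sin(yaw),np.sin(np.radians(25))])
    R=tool(AP,yaw); return seat+x*ux+z*n-R@rel,R
E
python3 - <<'E'
from plan import *
S=pickle.load(open("S.pkl","rb"))
# yaw/position from planes at the known edge heights, each view by itself
px={"r1":([[259.7,186.6],[353.2,183.5]],[[261.5,244.8],[359.2,241.9]]),"r2":([[184.5,186.5],[278.1,183.5]],[[184.5,244.9],[280.1,241.9]])}
for n,(nr,fr) in px.items():
    for uv,z in((nr,.104),(fr,.136)):
        P=onplane("wrist",uv,z,S[n]);d=P[1]-P[0];print(n,z,P.mean(0).round(4),"w",np.linalg.norm(d).round(4),"yaw",np.degrees(np.arctan2(-d[0],d[1])).round(2))
P=onplane("top",[[125,196.5],[261,194]],.02);d=P[0]-P[1];print("plinth front top cam",np.degrees(np.arctan2(-d[0],d[1])))
print("grasp",pg,np.degrees(yf),"rel",rel)
seat=np.array([.5582,.1127,.121]);yaw=np.radians(1.5)
for p,R in((pg,Rg),(pg-.09*Rg[:,2],Rg),(pg*[.9,1,0]+[0,0,.38],Rg),place(seat,yaw,-.006,0),place(seat,yaw,-.006,.07),(place(seat,yaw,-.006,.07)[0]+[-.02,0,.13],tool(AP,yaw)),(place(seat,yaw,-.006,0)[0]+[.03,0,.08],tool(AP,yaw))):
    q=r.solve_ik(p,R);print(p.round(3),None if q is None else q.round(2))
E
```

```text
r1 0.104 [0.5244 0.1116 0.104 ] w 0.1237 yaw 1.86
r1 0.136 [0.5934 0.1149 0.136 ] w 0.126 yaw 1.73
r2 0.104 [0.5244 0.1119 0.104 ] w 0.1241 yaw 1.79
r2 0.136 [0.5936 0.1139 0.136 ] w 0.1237 yaw 1.91
plinth front top cam 1.9285736340308757
grasp [ 0.45988979 -0.27270241  0.04694585] -6.7621957442227885 rel [4.39045095e-02 1.39030469e-17 5.13915636e-02]
[ 0.46  -0.273  0.047] [-0.7   0.33 -0.77 -0.06  0.32  2.65]
[ 0.409 -0.267  0.121] [-0.78  0.09 -0.78  0.2   0.36  2.57]
[ 0.414 -0.273  0.38 ] [-0.78 -0.16 -0.26  0.97  0.36  2.57]
[0.54  0.112 0.185] [ 0.17  0.8   0.6   1.89  0.07 -3.02]
[0.511 0.111 0.248] [ 0.18  0.71  0.59  1.97  0.07 -3.01]
[0.491 0.111 0.378] None
[0.57  0.112 0.265] None
```

```bash
sed -i 's/^D=55.; A=90-D; AP=25-D; s_,h_=.012,.062/D=50.; A=90-D; AP=25-D; s_,h_=.013,.065\nseat=np.array([.559,.1131,.1205]); yaw=np.radians(1.83)/' plan.py
python3 - <<'E'
from plan import *
def t(l,p,R): q=r.solve_ik(p,R);print(l,np.round(p,3),None if q is None else q.round(2))
t("g",pg,Rg);t("pre",pg-.09*Rg[:,2],Rg)
for x,z in((.41,.38),(.41,.42)): t("lift",[x,pg[1],z],Rg)
p0,R0=place(seat,yaw,-.006,0);t("place",p0,R0)
for z in(.05,.07,.1): t("n%.2f"%z,*place(seat,yaw,-.006,z))
for a in(-25,-15,-5,5):
    for d in([0,0,.06],[0,0,.12],[.03,0,.06],[.05,0,.09],[-.03,0,.2],[-.08,0,.2]): t(f"{a} {d}",p0+d,tool(a,yaw))
E
```

```text
g [ 0.456 -0.272  0.048] [-0.73  0.34 -0.85 -0.22  0.38  2.65]
pre [ 0.399 -0.265  0.117] [-0.84  0.09 -0.87  0.05  0.44  2.55]
lift [ 0.41  -0.272  0.38 ] [-0.82 -0.21 -0.34  0.87  0.43  2.56]
lift [ 0.41  -0.272  0.42 ] [-0.82 -0.21 -0.24  0.97  0.43  2.56]
place [0.54  0.113 0.188] [ 0.17  0.72  0.5   1.78  0.06 -3.01]
n0.05 [0.519 0.112 0.233] [ 0.18  0.66  0.5   1.85  0.06 -3.01]
n0.07 [0.511 0.112 0.251] [ 0.18  0.63  0.51  1.87  0.06 -3.01]
n0.10 [0.498 0.111 0.278] [ 0.18  0.6   0.51  1.92  0.06 -3.  ]
-25 [0, 0, 0.06] [0.54  0.113 0.248] [ 0.17  0.71  0.62  1.92  0.06 -3.01]
-25 [0, 0, 0.12] [0.54  0.113 0.308] [ 0.17  0.71  0.78  2.08  0.06 -3.01]
-25 [0.03, 0, 0.06] [0.57  0.113 0.248] [ 0.17  0.79  0.77  1.99  0.06 -3.02]
-25 [0.05, 0, 0.09] [0.59  0.113 0.278] [ 0.16  0.86  0.99  2.13  0.06 -3.02]
-25 [-0.03, 0, 0.2] [0.51  0.113 0.388] None
-25 [-0.08, 0, 0.2] [0.46  0.113 0.388] [ 0.2   0.52  0.67  2.15  0.07 -2.99]
-15 [0, 0, 0.06] [0.54  0.113 0.248] [ 0.19  0.56  0.42  1.69  0.04 -2.99]
-15 [0, 0, 0.12] [0.54  0.113 0.308] [ 0.19  0.55  0.56  1.84  0.04 -2.99]
-15 [
[... 512 characters left out ...]
  1.5   0.01 -2.99]
-5 [0.05, 0, 0.09] [0.59  0.113 0.278] [ 0.18  0.51  0.46  1.6   0.01 -2.99]
-5 [-0.03, 0, 0.2] [0.51  0.113 0.388] [ 0.21  0.35  0.49  1.8   0.02 -2.97]
-5 [-0.08, 0, 0.2] [0.46  0.113 0.388] [ 0.23  0.24  0.34  1.76  0.02 -2.94]
5 [0, 0, 0.06] [0.54  0.113 0.248] [ 0.21  0.28  0.04  1.24 -0.02 -2.96]
5 [0, 0, 0.12] [0.54  0.113 0.308] [ 0.21  0.26  0.17  1.39 -0.02 -2.96]
5 [0.03, 0, 0.06] [0.57  0.113 0.248] [ 0.2   0.34  0.12  1.26 -0.01 -2.97]
5 [0.05, 0, 0.09] [0.59  0.113 0.278] [ 0.19  0.37  0.24  1.35 -0.01 -2.98]
5 [-0.03, 0, 0.2] [0.51  0.113 0.388] [ 0.23  0.21  0.3   1.57 -0.02 -2.95]
5 [-0.08, 0, 0.2] [0.46  0.113 0.388] [ 0.25  0.1   0.17  1.55 -0.02 -2.92]
```

Run:
```python
from plan import *
r.move_ptp(pg-.09*Rg[:,2],Rg)
hit=r.move_l(pg,rate=.08,until_force=8);s=r.get_state();print("approach hit",hit,np.linalg.norm(s["position"]-pg))
r.clamp(70);s=r.get_state();print(s["grip_width"],s["gripper_force"],s["contact_force"])
r.move_l(pg+[0,0,.04],rate=.08);r.move_l([.41,pg[1],.40],rate=.25)
r.sleep(.1);s=r.get_state();print(s["clock"],s["grip_width"],s["contact_force"],s["position"])
pickle.dump(s,open("lift.pkl","wb"));a=r.get_image("wrist");b=r.get_image("side")
cv2.imwrite("pics/lw.png",a);cv2.imwrite("pics/ls.png",b)
cv2.imwrite("pics/lift.png",cv2.resize(np.hstack([a,b]),(800,300),interpolation=cv2.INTER_AREA))
```

```text
approach hit False 0.000312359541126901
0.05714648253496854 74.92732759944829 [-3.76227964  0.45717094  5.758676  ]
11.0667 0.05725947725130127 [-0.3507712  -0.89910709 -3.19746312] [ 0.40966619 -0.27183407  0.39796665]
```

View pics/lift.png

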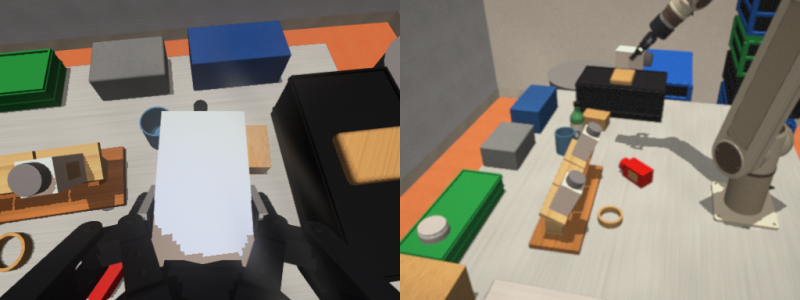

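The canister is held level in the grip, about 3 N. The far top edge of its upper face runs about (207,142)–(311,143) in the wrist picture. I'll compare that with the prediction, then carry it over.

Run:
```python
from plan import *
s=pickle.load(open("lift.pkl","rb"));m,e,R=pose("wrist",s)
T=s["tool_rot"];b=s["position"]+T@rel;ax=T@(Rg.T@lidward);up=T@(Rg.T@np.array([0,0,1.]));y=T[:,1]
P=np.array([b+.029*up+k*.029*y for k in(-1,1)]+[b-0*up+.029*up])
C=(P-e)@R;uv,_=cv2.projectPoints(C,np.zeros(3),np.zeros(3),K(m),m["D"]);print("pred far edge",uv.reshape(-1,2).round(1))
i=cv2.imread("pics/lw.png");g=i[100:180,259].astype(int).sum(1);print("edge row",100+np.abs(np.diff(g)).argmax()+.5)
row=i[150].astype(int).sum(1);d=np.abs(np.diff(row));print("sides at row150",190+d[190:230].argmax(),290+d[290:330].argmax())
p0,R0=place(seat,yaw,-.006,0)
# far waypoint: spin, staying high
q=r.solve_ik(p0+[-.08,0,.2],tool(-15,yaw));r.move_j(q)
r.move_ptp(*place(seat,yaw,-.006,.07));r.sleep(.2)
s=r.get_state();print(s["clock"],s["grip_width"],s["contact_force"],s["position"]-place(seat,yaw,-.006,.07)[0])
pickle.dump(s,open("pre.pkl","wb"));a=r.get_image("side");b=r.get_image("top")
cv2.imwrite("pics/ps.png",a);cv2.imwrite("pics/pt.png",b)
a=cv2.resize(a[120:320,140:300],(480,600),interpolation=cv2.INTER_CUBIC);b=cv2.resize(b[130:230,100:270-50],(320,267));c=np.zeros((600,800,3),np.uint8);c[:,:480]=a;c[:267,480:]=b
cv2.imwrite("pics/pre.png",c)
```

```text
pred far edge [[206.3 140.8]
 [312.7 140.8]
 [259.5 140.8]]
edge row 141.5
sides at row150 205 313
16.55 0.05688073631239035 [-0.87677523 -0.47860684 -2.72916015] [0.00043663 0.00029891 0.00321761]
```

View pics/pre.png

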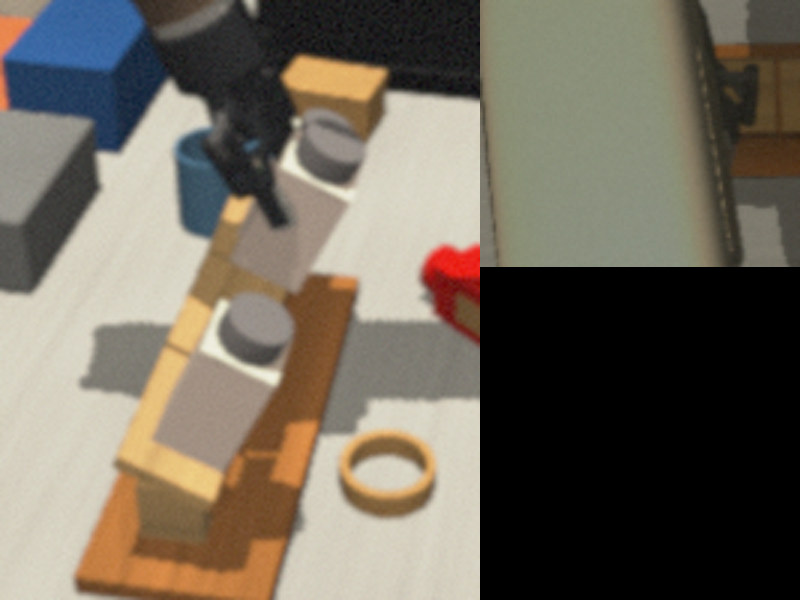

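Prediction and picture agree within 1 px. The canister is above the empty bay, parallel to the neighbour, so I lower it along the board's normal until contact.

Run:
```python
from plan import *
def rep(t):
    s=r.get_state();b=s["position"]+s["tool_rot"]@rel-seat
    c,sn=np.cos(np.radians(25)),np.sin(np.radians(25));cy,sy=np.cos(yaw),np.sin(yaw)
    A=np.array([[c*cy,c*sy,sn],[-sy,cy,0],[-sn*cy,-sn*sy,c]]);print(t,round(s["clock"],2),"slope xyz mm",(A@b*1e3).round(1),"F",s["contact_force"].round(1),"M",s["wrist_torque"].round(2),round(s["grip_width"],4));return s
r.move_l(place(seat,yaw,-.006,.012)[0],rate=.06);r.sleep(.3);rep("hover")
print(r.move_l(place(seat,yaw,-.006,-.008)[0],rate=.015,until_force=4));r.sleep(.2);rep("contact")
```

```text
hover 18.07 slope xyz mm [-5.8  0.  12.3] F [-0.4  0.6 -3.5] M [-0.   -0.75  0.07] 0.0574
True
contact 19.14 slope xyz mm [-6.4 -0.  -1.2] F [0.6 0.  5.3] M [-0.01 -0.22 -0.01] 0.0571
```

Run:
```python
from plan import *
def rep(t):
    s=r.get_state();b=s["position"]+s["tool_rot"]@rel-seat
    c,sn=np.cos(np.radians(25)),np.sin(np.radians(25));cy,sy=np.cos(yaw),np.sin(yaw)
    A=np.array([[c*cy,c*sy,sn],[-sy,cy,0],[-sn*cy,-sn*sy,c]]);print(t,round(s["clock"],2),"slope xyz mm",(A@b*1e3).round(1),"F slope",(A@s["contact_force"]).round(1),"M",s["wrist_torque"].round(2))
rep("0")
print(r.move_l(place(seat,yaw,-.012,-.0015)[0],rate=.012,until_force=5));rep("slid")
r.sleep(.2);rep("s")
for n in("side","wrist"): cv2.imwrite(f"pics/c_{n}.png",r.get_image(n))
cv2.imwrite("pics/c.png",np.hstack([cv2.resize(cv2.imread("pics/c_side.png")[130:310,160:300],(420,540),interpolation=cv2.INTER_CUBIC),cv2.resize(cv2.imread("pics/c_wrist.png"),(380,540))]))
```

```text
0 19.14 slope xyz mm [-6.4 -0.  -1.2] F slope [2.8 0.  4.5] M [-0.01 -0.22 -0.01]
True
slid 19.4 slope xyz mm [-7.1 -0.  -1.2] F slope [3.3 0.6 3.8] M [ 0.01 -0.34  0.03]
s 19.6 slope xyz mm [-7.1 -0.  -1.2] F slope [4.3 1.  4.1] M [-0.   -0.25  0.01]
```

View pics/c.png

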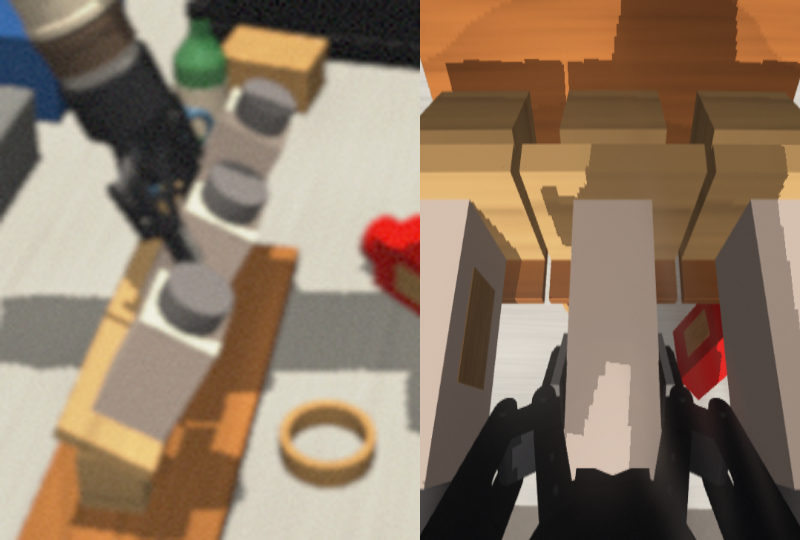

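The canister's rear edge is level with both neighbours' rear edges (row about 200 in the wrist view), centred on the board and parallel to them. I release it and retreat.

Run:
```python
from plan import *
r.gripper_open();r.sleep(.2);s=r.get_state();print(s["grip_width"],s["contact_force"].round(1),s["clock"])
p=s["position"]
r.move_l(p+[.03,0,.06],rate=.08);r.move_l(p+[.04,0,.09],tool(-15,yaw),rate=.1)
r.move_l(p+[0,0,.19],tool(-5,yaw),rate=.15)
r.sleep(.4);s=r.get_state();print(s["clock"],s["contact_force"].round(1))
a=r.get_image("side");b=r.get_image("wrist");t=r.get_image("top")
cv2.imwrite("pics/end_side.png",a)
cv2.imwrite("pics/end.png",np.hstack([cv2.resize(a[130:310,160:300],(420,540),interpolation=cv2.INTER_CUBIC),cv2.resize(b,(380,285)) if 0 else cv2.copyMakeBorder(cv2.resize(b,(380,285)),0,255,0,0,cv2.BORDER_CONSTANT)]))
```

```text
0.08545667372367242 [-0.3  0.6 -0.1] 20.3
23.0167 [-0.5 -0.5  0. ]
```

View pics/end.png

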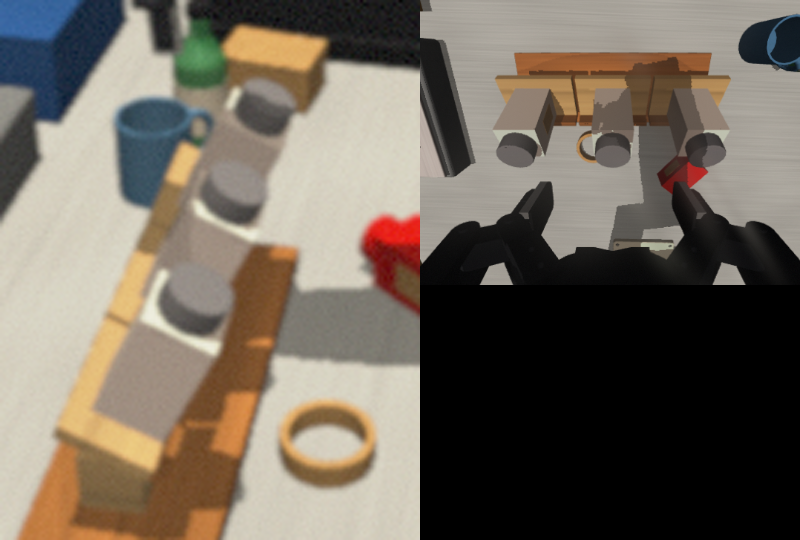

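The three canisters stand in line, lids up and equally tilted (middle one at about (610,120) in the wrist view), and the gripper is clear. I hand the job in.

```bash
python3 -c "
from station import r
print(r.job_done())"
```

```text
the job is handed in; nothing more can be done
None
```

The fallen canister now stands lid up in the empty middle bay, in line with its two neighbours; the gripper has let go and is clear, and the job was handed in at about 23 s with no verdict returned.

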